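Roll up the spark guard and seat the bracket on its pins

TASK

In the tack-welding jig, the drilled bracket behind the slatted roll-up spark guard is perched on top of its two locating pins instead of over them. Roll the guard up by its pull tab until it stays open by itself and let go, then nudge the bracket along its channel until both holes drop over the pins and it lies flat on the jig's deck. Leave the guard open and the other things on the bench where they are.

Things in the scene. Friction and masses are not known exactly. Their poses are not given: they have to be found in the camera images.
- jig: Fixed jig: steel deck 340 (x) x 350 (y) x 30 mm between two half-round grey cheeks (radius 168 mm, inner faces at y = -165 and 165 mm) with the curved tracks. Origin: centre of the deck's underside, on the bench; its -x side, where the guard opens, faces the robot; z up. With the guard open, the deck from its front edge to x = 0 can be reached from straight above.
- guard_axis (a point): Fixed point on the guard's turning axis, at mid-width, 30 mm above the jig's origin; jig axes. The axis runs along the jig's y. The guard's slats ride around it at 155 mm radius (outer face 158 mm, bottom slat 161 mm), shut over the front upper quarter, open over the rear.
- guard (a joint): Angle of the slatted aluminium guard along its tracks, rad: 0 shut, 1.48 fully open (stop). Positive turn about the jig's +y: front edge rises and goes back. Lifting takes about 3 N at the tab; let go early it falls shut; past about 1.1 rad its weight carries it to the stop, where it stays. May start raised by up to 0.2.
- guard_grip (a point): Grip point in the guard's steel pull tab: a block 22 mm wide (y), 18 mm thick, at mid-width of the bottom slat, sticking out radially to 225 mm from the axis. Point: on its centre line, 200 mm from the axis. At joint q the tab points 0.118 + q above level, towards -x (shut: 53 mm above the bench; open: upright). Axes turn with the guard. Pinched across y, it can swivel in the fingers.
- bracket: Loose dark steel bracket, about 0.5 kg: plate 66 (x) x 190 (y) x 6 mm, two 23 mm holes at y = -50 and 50 mm, upright rib across its middle, 8 mm thick (y), 50 mm wide (x), top 52 mm above the underside. Origin: centre of the underside; axes as the jig's. Starts level on top of the pins, 12 mm above the deck, 17 to 35 mm from its seat, and must go towards the jig's +y. The shut guard hides it from above.
- seat (a point): Fixed point on the deck (30 mm above the bench), where the bracket's origin is once seated; jig frame (-85, 30, 30) mm, jig axes. Two pins, 16 mm thick, 12 mm high, tapered to 10 mm, stand 50 mm either side of it along y. It lies on the centre line of the bracket's channel, between two rails along y, 70 mm apart, 270 mm long, 22 mm above the deck.
- hammer: Bystander: hand hammer lying left of the jig, 260 mm long. Origin in its middle, on the bench.
- brush: Bystander: brush, 200 mm long, lying on the bench in front of the jig, to the right. Origin in its middle, on the bench.
- coupon: Bystander: flat steel test plate 100 x 75 x 10 mm in front of the jig, to the left. Origin: centre of its underside.
- pipe: Bystander: short upright steel pipe, 76 mm across, 70 mm high, right of the jig. Origin: centre of its underside.
- spray: Bystander: yellow can 60 mm across, 170 mm high, right of the jig towards the rear. Origin: centre of its underside.
- angle_iron: Bystander: angle-iron offcut 160 mm long, 30 x 30 mm, beyond the hammer. Origin: centre of its underside.
Not all that is in view belongs to the job. What is shaped like the bracket but blue or purple is not meant.

How it is judged:
By the outcome, as a careful person would: the job done as asked, in the order asked, and still so for the second after the job is handed in, with the robot touching nothing.
It also fails if it takes over 58 s, if anything falls off the work surface, if the arm or the gripper's body presses on something with over 40 N, if the wrist force passes 120 N, or if a joint passes its speed limit or range.

ROBOT

A 6-joint arm with a two-finger parallel gripper is mounted at the origin on the work surface. World frame = base frame: x ahead of the robot, y to its left, z up, the work surface at z = 0. Lengths are in m, angles in degrees, forces in N, time in s.
With the tool pointing down it reaches from about 0.375 to 0.9 m from the base axis. Payload 3.1 kg.
Tool frame: the origin (TCP) lies at the very end of the fingers, on their centre line; the grasp point (between the pads) lies 19 mm behind it; z points along the fingers, x is the direction in which the jaws open and shut, and the axes are right-handed (so a half turn about z gives the same grasp; the last joint's range is limited). The gripper opens to 87 mm and grips with 3 to 60 N. Pads are 19 mm wide; open, the fingers measure 117 mm over their backs; the gripper's body (75 mm by 190 mm) begins 51 mm behind the grasp point.
Start: joints at [-83.394, 30.224, 82.088, -0, 67.689, -10.227], TCP at [0.181, -0.598, 0.223] pointing down, gripper open.
Joint ranges: [-176.69, 176.69], [-43.24, 126.21], [12.49, 139.97], [-82, 262], [0, 151.66], [-163.58, 163.58]. Speed limits (degrees/s): [159.86, 159.86, 180, 180, 180, 180].

INTERFACE

Orientations are given as a 3x3 rotation matrix whose columns are the frame's x, y, z axes.
In Python, from rig import read_state, capture, bot gives the robot as it stands.
- The arm moves only by the shell command python3 -m crank 'ROWS' [OPENING]. ROWS is JSON, a list of rows, each a list of 2 entries, a list of its own where there are three numbers: the shift along the tool's x, y, z in cm, then the turn, a rotation vector about the tool's x, y, z in rad. In form: [[[dx, dy, dz], [wx, wy, wz]], ...]. A call has 1 to 12 rows; each row shifts and turns the commanded pose from where the row before left it, along the tool's axes as they then stand; what a row does not reach is not made up. A row lasts 1/10 s, in which the tool goes at most 50 mm and 8.59 degrees, less where a joint would pass 70% of its speed; a pose out of reach is approached as far as the arm can. A call with a gripper value outside its range is refused whole. OPENING is the closure, from -1 (fully open) to 1 (shut), set as the call begins (- or left out, the last holds). The fingers move at their own pace and stop on an object; the grip force is fixed at half the most. Time passes only in rows, so rows that do not move let the fingers close. It gives the time, the measured TCP pose, the force and the opening at its end, in the units of the state.
- read_state(): the state, without advancing time (a new reading comes with each control period).
- capture(name): name is "side" or "top" or "wrist"; returns a dict with "pixels" (480x640x3 uint8, red, green, blue), "camera_matrix" (3x3 intrinsics, pixels), "dist" ([k1, k2, p1, p2, k3] as OpenCV has them; the pictures are not rectified), "R" (3x3) and "t" (3): a world point X has camera coordinates R X + t. Camera axes: x right, y down, z forward; pixel columns grow to the right and rows downward; lengths in m; the calibration is good to about 2 mm. A picture is of the moment at which its call begins. There is no depth.
- bot.hand_in(): hands the job in, once; it reports no verdict.
The state is a dict: "time_s": time; "joint_positions": joint angles; "qvel": joint speeds; "tau": joint torques, N m; "position": TCP position; "tcp_rot": TCP orientation; "force": force on the tool from outside, world axes, zero at the start; "moment": the same for the moment, N m; "opening": opening from 0.0 (shut) to 1.0 (fully open).
Only numpy, scipy, OpenCV 4.12 (cv2) and the standard library are available. Lean on these libraries where they do the work, as an engineer would, in place of code of your own. Each camera call takes 0.05 s, during which the arm holds its last target.

## Working session

There is one attempt and no reset: what is moved stays moved. The work goes in short steps, Python scripts to look and compute and a shell command to move; the robot and the scene stay as the last step left them, time stands still between calls to the robot, and variables do not carry over. Pictures are saved under pics/ and viewed, and the job is handed in when it is done.

```bash
ls; mkdir -p pics
python3 - <<'E'
from rig import read_state, capture
import cv2,numpy as np,pickle
s=read_state()
for k in s: print(k,np.round(s[k],3).tolist())
for n in ["side","top","wrist"]:
    c=capture(n); pickle.dump(c,open(f"{n}0.pkl","wb"))
    cv2.imwrite(f"pics/{n}0.png",c["pixels"][:,:,::-1])
    print(n,c["camera_matrix"].tolist(),c["dist"],np.round(c["R"],4).tolist(),np.round(c["t"],4).tolist())
E
```

```text
pics
time_s 0.0
joint_positions [-83.394, 30.28, 82.157, -0.001, 67.69, -10.229]
qvel [0.102, -0.093, 0.047, 0.035, -0.064, 0.052]
tau [0.0, -44.004, -17.659, 0.063, 0.058, -0.0]
position [0.181, -0.597, 0.222]
tcp_rot [[0.29, -0.957, -0.0], [-0.957, -0.29, 0.002], [-0.002, -0.0, -1.0]]
force [0.189, 0.839, 0.026]
moment [0.005, 0.03, -0.011]
opening 0.997
side [[506.91431599148643, 0.0, 323.7498247996122], [0.0, 506.91431599148643, 247.43957729059997], [0.0, 0.0, 1.0]] [-0.01698974  0.          0.          0.          0.        ] [[0.7213, 0.6926, -0.0015], [0.5509, -0.5751, -0.6048], [-0.4197, 0.4354, -0.7964]] [-0.4465, -0.2083, 1.4642]
top [[604.6467241420501, 0.0, 315.09202588348876], [0.0, 604.6467241420501, 245.20323144287036], [0.0, 0.0, 1.0]] [-0.18889044  0.          0.          0.          0.        ] [[-0.0255, -0.9997, -0.0018], [-0.9821, 0.0254, -0.1868], [0.1868, -0.003, -0.9824]] [0.0889, 0.5343, 1.3645]
wrist [[404.1780448877752, 0.0, 319.29378416142094], [0.0, 404.1780448877752, 232.31957767826688], [0.0, 0.0, 1.0]] [-0.04010365  0.          0.          0.          0.        ] [[0.2892, -0.9573, -0.0033], [-0.9139, -0.2771, 0.2967], [-0.2849, -0.0828, -0.955]] [-0.6227, -0.0371, 0.3919]
```

View pics/side0.png

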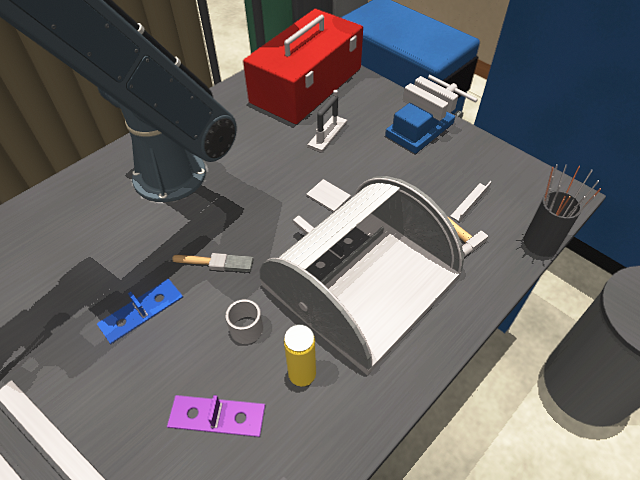

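View pics/top0.png

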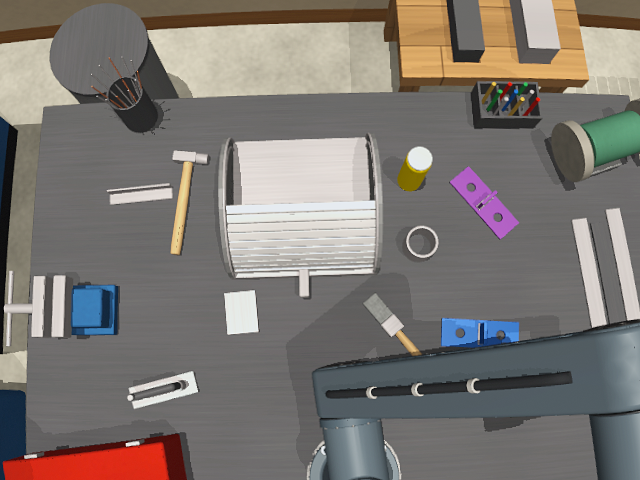

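View pics/wrist0.png

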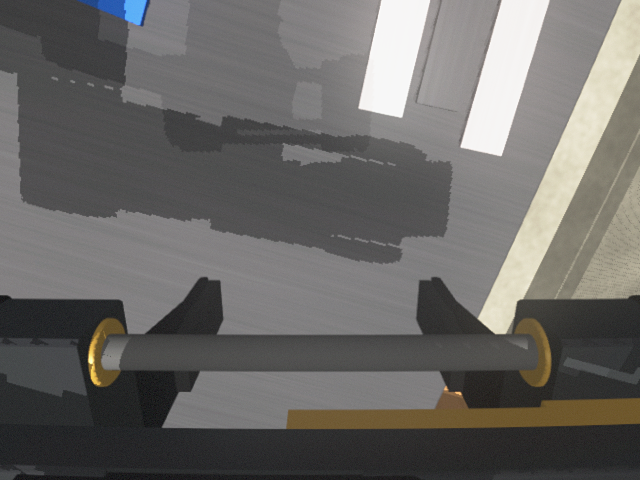

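The top view shows the jig with its tab at about (305,283). Candidates for the bracket:
- Dark one inside the jig, side view (335,255). This is the one I want.
- Blue decoy, top view (480,332).
- Purple decoy, top view (484,203).

Next I'll take close crops.

Run:
```python
import cv2
a=cv2.imread("pics/top0.png"); b=cv2.imread("pics/side0.png")
cv2.imwrite("pics/top0c.png",cv2.resize(a[125:315,205:405],None,fx=3,fy=3,interpolation=cv2.INTER_CUBIC))
cv2.imwrite("pics/side0c.png",cv2.resize(b[170:375,255:485],None,fx=2.9,fy=2.9,interpolation=cv2.INTER_CUBIC))
```

```text
(no output)
```

View pics/top0c.png

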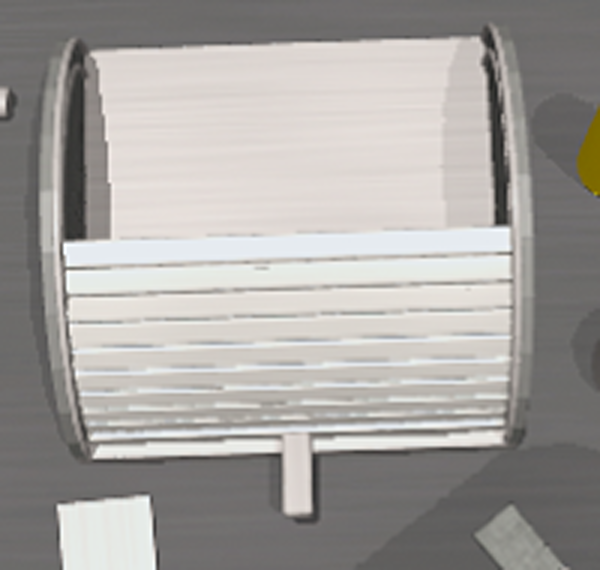

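View pics/side0c.png

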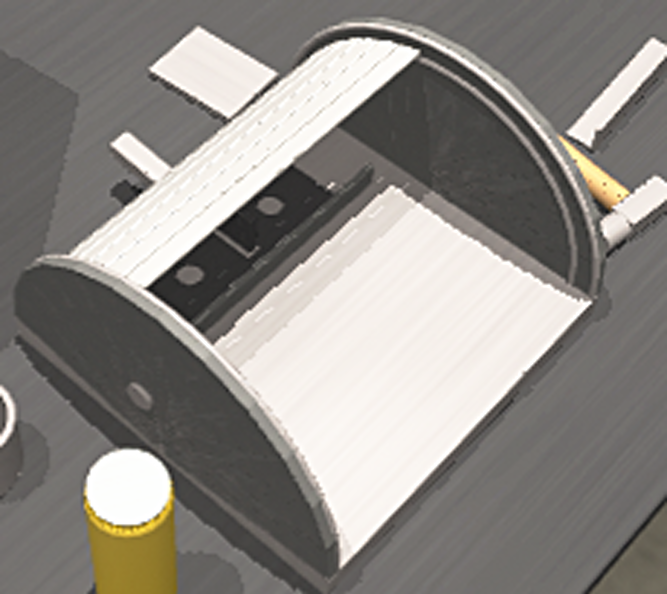

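```bash
cat > h.py <<'E'
import numpy as np,cv2,pickle
def proj(c,P):
    P=np.atleast_2d(np.array(P,float)); rv=cv2.Rodrigues(np.array(c["R"],float))[0]
    return cv2.projectPoints(P,rv,np.array(c["t"],float),np.array(c["camera_matrix"]),np.array(c["dist"]))[0][:,0]
def J(p,P):
    P=np.atleast_2d(np.array(P,float)); a=p[2]
    R=np.array([[np.cos(a),-np.sin(a),0],[np.sin(a),np.cos(a),0],[0,0,1]])
    return P@R.T+np.array([p[0],p[1],0])
def tab(q,r,n=0,y=0):
    e=0.118+q; return [-r*np.cos(e)-n*np.sin(e)*1, y, .03+r*np.sin(e)-n*np.cos(e)] # n: towards underside? sign: below => -z
def ray(c,uv,z):
    K=np.array(c["camera_matrix"]);n=cv2.undistortPoints(np.array([[uv]],float),K,np.array(c["dist"]))[0,0]
    R=np.array(c["R"]);C=-R.T@np.array(c["t"]);d=R.T@np.array([n[0],n[1],1]);return C+d*(z-C[2])/d[2]
E
sed -i 's/return \[-r\*np.cos(e)-n\*np.sin(e)\*1.*/return [-r*np.cos(e)+n*np.sin(e),y,.03+r*np.sin(e)+n*np.cos(e)] # n>0: upper face/' h.py
python3 - <<'E'
from h import *
from scipy.optimize import least_squares
T=pickle.load(open("top0.pkl","rb"));S=pickle.load(open("side0.pkl","rb"))
t=lambda u,v:[205+u/3,125+v/3]; s=lambda u,v:[255+u/2.9,170+v/2.9]
To=[t(88,50),t(481,38)];So=[s(592,298),s(340,568)]
for o in To: print("top",ray(T,o,.03))
for o in So: print("side",ray(S,o,.03))
D=[[.17,.165,.03],[.17,-.165,.03]]
f=lambda p:np.r_[(proj(T,J(p,D))-To).ravel(),(proj(S,J(p,D))-So).ravel()]
r=least_squares(f,[.6,0,0]);print(r.x,f(r.x))
p=r.x
print("tab tip px lower obs",t(284,519),t(313,517),"upper",t(284,487))
for q in (0,.05,.1,.15,.2):
    print(q,[np.round(proj(T,J(p,tab(q,.225,n,y)))[0],1).tolist() for n in(-.009,.009) for y in (.011,-.011)])
np.save("jig.npy",p)
im=T["pixels"][:,:,::-1].copy(); im2=S["pixels"][:,:,::-1].copy()
pts=[[sx*.17,sy*.165,.03] for sx,sy in((-1,-1),(-1,1),(1,1),(1,-1))]
th=np.linspace(0,np.pi,30)
for yy in(.165,-.165): pts+=[[.168*np.cos(a),yy,.03+.168*np.sin(a)] for a in th]
for c,i in((T,im),(S,im2)):
    for x in proj(c,J(p,pts)): cv2.circle(i,tuple(int(v*8) for v in x),8,(0,0,255),-1,cv2.LINE_AA,3)
cv2.imwrite("pics/ov.png",np.hstack([cv2.resize(im[120:320,200:400],None,fx=2,fy=2),cv2.resize(im2[170:370,275:475],None,fx=2,fy=2)]))
E
```

```text
top [0.80657913 0.26855893 0.03      ]
top [ 0.80805503 -0.05613075  0.03      ]
side [0.8081471  0.27431159 0.03      ]
side [ 0.81266041 -0.05285489  0.03      ]
[0.6392905  0.10689902 0.01036323] [-2.0373218  -0.30690492  0.02525127 -1.11226266 -0.35586351  0.02695101
 -1.66365878  0.59784183]
tab tip px lower obs [299.6666666666667, 298.0] [309.3333333333333, 297.33333333333337] upper [299.6666666666667, 287.33333333333337]
0 [[299.0, 297.6], [308.5, 297.3], [298.7, 295.9], [308.4, 295.6]]
0.05 [[298.8, 296.6], [308.4, 296.3], [298.6, 294.5], [308.3, 294.1]]
0.1 [[298.7, 295.4], [308.3, 295.0], [298.4, 292.8], [308.2, 292.5]]
0.15 [[298.5, 293.9], [308.2, 293.5], [298.2, 290.9], [308.1, 290.5]]
0.2 [[298.3, 292.1], [308.1, 291.7], [298.0, 288.7], [307.9, 288.3]]
```

View pics/ov.png

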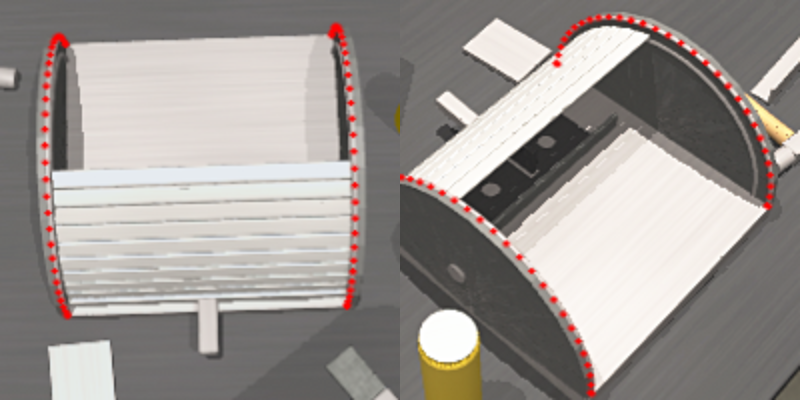

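Run:
```python
from h import *
S=pickle.load(open("side0.pkl","rb"));T=pickle.load(open("top0.pkl","rb"));p=np.load("jig.npy")
outs=[]
for q in (0,.1,.2):
  for c,(x0,y0) in((S,(285,205)),(T,(285,260))):
    i=c["pixels"][y0:y0+45,x0:x0+50,::-1]; i=cv2.resize(i,None,fx=5,fy=5,interpolation=cv2.INTER_CUBIC)
    for n in(-.009,.009):
      for y in(.011,-.011):
        for r in (.225,):
          u=(proj(c,J(p,tab(q,r,n,y)))[0]-[x0,y0]+.5)*5; cv2.circle(i,tuple(int(v) for v in u),3,(0,0,255) if n>0 else (255,0,0),-1)
    outs.append(i)
cv2.imwrite("pics/tab.png",np.vstack([np.hstack(outs[0::2]),np.hstack(outs[1::2])]))
```

```text
(no output)
```

View pics/tab.png

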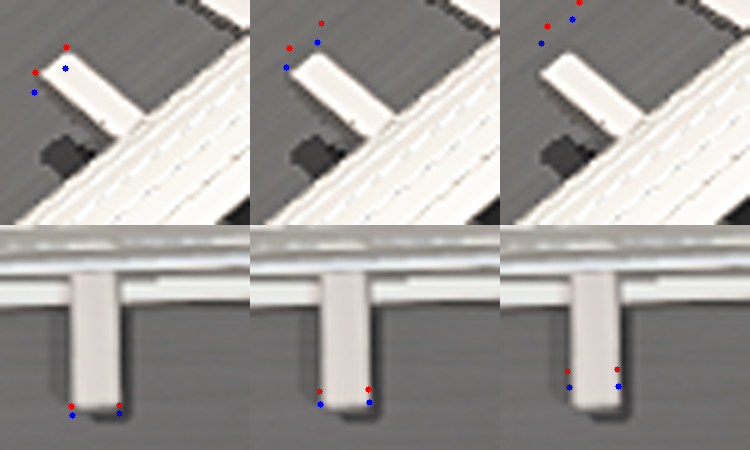

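Guard is shut (q≈0). The jig sits at about (0.639, 0.107) with 0.6° of yaw, so the tab's grip point is at about (0.441, 0.105, 0.054). First I'll move to a via point high up.

```bash
python3 -m crank '[[[-2.3,-3.8,0],[0,0,0]],[[-2.3,-3.8,0],[0,0,0]],[[-2.3,-3.8,0],[0,0,0]],[[-2.3,-3.8,0],[0,0,0]],[[-2.3,-3.8,0],[0,0,0]],[[-2.3,-3.8,0],[0,0,0]],[[-2.3,-3.8,0],[0,0,0]],[[-2.3,-3.8,0],[0,0,0]],[[-2.3,-3.8,0],[0,0,0]],[[0,0,0],[0,0,0.142]],[[0,0,0],[0,0,0.142]],[[0,0,0],[0,0,0]]]' -1
```

```text
time_s: 1.35
position: [0.4486, -0.3003, 0.2223]
tcp_rot: [[0.011, -1.0, -0.0], [-1.0, -0.011, 0.0], [-0.0, 0.0, -1.0]]
force: [0.2, 0.4, -0.4]
opening: 0.999
```

```bash
python3 -m crank '[[[-4.5,0,0],[0,0,0]],[[-4.5,0,0],[0,0,0]],[[-4.5,0,0],[0,0,0]],[[-4.5,0,0],[0,0,0]],[[-4.5,0,0],[0,0,0]],[[-4.5,0,0],[0,0,0]],[[-4.5,0,0],[0,0,0]],[[-4.5,0,0],[0,0,0]],[[-4.5,0,0],[0,0,0]],[[0,0.4,4],[0,0,0]],[[0,0,0],[0,0,0]],[[0,0,0],[0,0,0]]]' -1
python3 - <<'E'
from h import *
from rig import capture
c=capture("wrist"); pickle.dump(c,open("w1.pkl","wb")); i=c["pixels"][:,:,::-1].copy(); p=np.load("jig.npy")
for n in(.009,):
  for y in(.011,-.011):
    for r in (.165,.225):
      u=proj(c,J(p,tab(0,r,n,y)))[0]; print(y,r,u.round(1)); cv2.circle(i,tuple(int(v) for v in u),3,(0,0,255),-1)
cv2.imwrite("pics/w1.png",i)
E
```

```text
time_s: 2.55
position: [0.44, 0.1035, 0.1824]
tcp_rot: [[0.011, -1.0, -0.002], [-1.0, -0.011, -0.0], [0.0, 0.002, -1.0]]
force: [0.8, -0.6, -0.0]
opening: 0.998
0.011 0.165 [302.7 171. ]
0.011 0.225 [303.3 253.5]
-0.011 0.165 [333.9 171. ]
-0.011 0.225 [333.3 253.6]
```

View pics/w1.png

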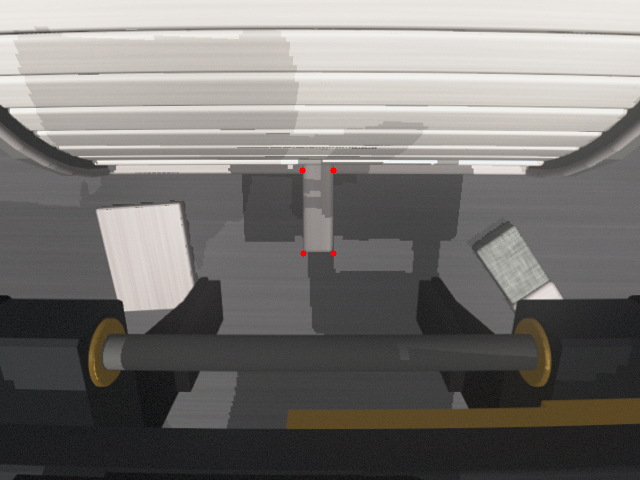

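The wrist view shows the tab at (303–333, 165–252), and the model overlay agrees within about 1 px. The tab is centred between the jaws, so I'll descend and grip.

```bash
python3 -m crank '[[[0,0,4],[0,0,0]],[[0,0,4],[0,0,0]],[[0,0,3.5],[0,0,0]],[[0,0,2],[0,0,0]],[[0,0,1],[0,0,0]],[[0,0,0],[0,0,0]],[[0,0,0],[0,0,0]]]' -1
python3 -m crank '[[[0,0,0],[0,0,0]],[[0,0,0],[0,0,0]],[[0,0,0],[0,0,0]],[[0,0,0],[0,0,0]],[[0,0,0],[0,0,0]],[[0,0,0],[0,0,0]],[[0,0,0],[0,0,0]]]' 1
```

```text
time_s: 3.3
position: [0.4418, 0.1034, 0.0386]
tcp_rot: [[0.009, -1.0, 0.002], [-1.0, -0.009, -0.0], [0.0, -0.002, -1.0]]
force: [0.4, -0.1, -0.4]
opening: 0.999
time_s: 4.0
position: [0.4404, 0.104, 0.0375]
tcp_rot: [[0.01, -1.0, -0.0], [-1.0, -0.01, 0.0], [-0.0, 0.0, -1.0]]
force: [0.5, -1.2, -0.2]
opening: 0.448
```

```bash
python3 -m crank '[[[0,0,0],[0,0,0]],[[0,0,0],[0,0,0]],[[0,0,0],[0,0,0]],[[0,0,0],[0,0,0]]]'
python3 - <<'E'
import numpy as np
# grasp pt at e0 ; want positions of arc relative
from rig import read_state
s=read_state();x,y,z=s['position'];print(s['position'],s['opening'])
ax=.6393;gz=z+.019-.03;gx=ax-x
r=np.hypot(gx,gz);e=np.arctan2(gz,gx);print(r,e)
E=np.linspace(0.118,.118+1.42,27);X=-r*np.cos(E);Z=r*np.sin(E)
for a,b,c in zip(E[1:]-.118,np.diff(X),np.diff(Z)):print(round(a,3),"toolrow y,z cm",round(-b*100,2),round(-c*100,2))
E
```

```text
time_s: 4.4
position: [0.4404, 0.1047, 0.0375]
tcp_rot: [[0.009, -1.0, 0.0], [-1.0, -0.009, 0.001], [-0.001, -0.0, -1.0]]
force: [0.5, 5.7, -0.8]
opening: 0.248
[0.44038519 0.10469013 0.0374918 ] 0.24802381064912932
0.20067116423260853 0.13240246840464515
0.055 toolrow y,z cm -0.16 -1.08
0.109 toolrow y,z cm -0.22 -1.07
0.164 toolrow y,z cm -0.28 -1.06
0.218 toolrow y,z cm -0.33 -1.04
0.273 toolrow y,z cm -0.39 -1.02
0.328 toolrow y,z cm -0.45 -1.0
0.382 toolrow y,z cm -0.5 -0.98
0.437 toolrow y,z cm -0.55 -0.95
0.492 toolrow y,z cm -0.6 -0.92
0.546 toolrow y,z cm -0.65 -0.88
0.601 toolrow y,z cm -0.7 -0.84
0.655 toolrow y,z cm -0.74 -0.8
0.71 toolrow y,z cm -0.79 -0.76
0.765 toolrow y,z cm -0.83 -0.72
0.819 toolrow y,z cm -0.87 -0.67
0.874 toolrow y,z cm -0.9 -0.62
0.928 toolrow y,z cm -0.93 -0.57
0.983 toolrow y,z cm -0.96 -0.52
1.038 toolrow y,z cm -0.99 -0.47
1.092 toolrow y,z cm -1.01 -0.41
1.147 toolrow y,z cm -1.04 -0.36
1.202 toolrow y,z cm -1.05 -0.3
1.256 toolrow y,z cm -1.07 -0.24
1.311 toolrow y,z cm -1.08 -0.18
1.365 toolrow y,z cm -1.09 -0.13
1.42 toolrow y,z cm -1.09 -0.07
```

```bash
python3 -m crank '[[[0,-0.16,-1.08],[0,0,0]],[[0,-0.22,-1.07],[0,0,0]],[[0,-0.28,-1.06],[0,0,0]],[[0,-0.33,-1.04],[0,0,0]],[[0,-0.39,-1.02],[0,0,0]],[[0,0,0],[0,0,0]]]'
```

```text
time_s: 5.0
position: [0.4539, 0.1048, 0.0906]
tcp_rot: [[0.009, -1.0, -0.001], [-1.0, -0.009, 0.001], [-0.001, 0.001, -1.0]]
force: [0.1, 4.9, -2.9]
opening: 0.245
```

```bash
python3 -m crank '[[[0,-0.45,-1.0],[0,0,0]],[[0,-0.5,-0.98],[0,0,0]],[[0,-0.55,-0.95],[0,0,0]],[[0,-0.6,-0.92],[0,0,0]],[[0,-0.65,-0.88],[0,0,0]],[[0,-0.7,-0.84],[0,0,0]],[[0,-0.74,-0.8],[0,0,0]],[[0,-0.79,-0.76],[0,0,0]],[[0,-0.83,-0.72],[0,0,0]],[[0,-0.87,-0.67],[0,0,0]],[[0,0,0],[0,0,0]]]'
```

```text
time_s: 6.1
position: [0.5203, 0.1055, 0.176]
tcp_rot: [[0.009, -1.0, -0.003], [-1.0, -0.009, 0.001], [-0.001, 0.003, -1.0]]
force: [-3.5, 3.9, 2.7]
opening: 0.252
```

```bash
python3 -m crank '[[[0,-0.9,-0.62],[0,0,0]],[[0,-0.93,-0.57],[0,0,0]],[[0,-0.96,-0.52],[0,0,0]],[[0,-0.99,-0.47],[0,0,0]],[[0,-1.01,-0.41],[0,0,0]],[[0,-1.04,-0.36],[0,0,0]],[[0,-1.05,-0.3],[0,0,0]],[[0,-1.07,-0.24],[0,0,0]],[[0,-1.08,-0.18],[0,0,0]],[[0,-1.09,-0.13],[0,0,0]],[[0,-1.0,-0.07],[0,0,0]],[[0,0,0],[0,0,0]]]'
```

```text
time_s: 7.3
position: [0.635, 0.1065, 0.2149]
tcp_rot: [[0.01, -1.0, 0.004], [-1.0, -0.01, 0.002], [-0.002, -0.004, -1.0]]
force: [-0.3, 5.3, 2.6]
opening: 0.25
```

```bash
python3 -m crank '[[[0,0,0],[0,0,0]],[[0,0,0],[0,0,0]],[[0,0,0],[0,0,0]],[[0,0,0],[0,0,0]],[[0,0,0],[0,0,0]],[[0,0,0],[0,0,0]],[[0,0,-2],[0,0,0]],[[0,0,-3],[0,0,0]],[[0,0,-3],[0,0,0]],[[0,0,0],[0,0,0]]]' -1
python3 - <<'E'
from rig import capture
import cv2,pickle,numpy as np
o=[]
for n in ("side","top"):
    c=capture(n); pickle.dump(c,open(n+"2.pkl","wb")); i=c["pixels"][:,:,::-1]
    o.append(cv2.resize(i[110:370,190:490],None,fx=1.33,fy=1.33))
cv2.imwrite("pics/s2.png",np.hstack(o))
E
```

```text
time_s: 8.3
position: [0.6352, 0.1058, 0.2994]
tcp_rot: [[0.01, -1.0, 0.011], [-1.0, -0.01, -0.0], [0.0, -0.011, -1.0]]
force: [0.7, -0.2, 1.1]
opening: 0.99
```

View pics/s2.png

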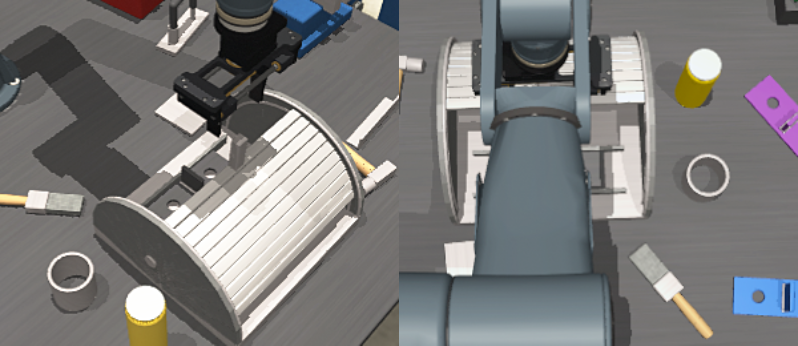

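The guard is fully open and the tab upright (side view about (240,150) in the crop). I'll back off to look at the bracket with the wrist camera.

```bash
python3 -m crank '[[[0,4.5,0],[0,0,0]],[[0,4.5,0],[0,0,0]],[[0,4.5,0],[0,0,0]],[[0,4.5,0],[0,0,0]],[[0,0,0],[0,0,0]],[[0,0,0],[0,0,0]]]'
python3 - <<'E'
from rig import capture
from h import *
p=np.load("jig.npy")
for n in ("wrist","side"):
    c=capture(n); pickle.dump(c,open(n+"3.pkl","wb")); i=c["pixels"][:,:,::-1].copy()
    if n=="wrist":
      W=[[-.085,.03+s*.05,.042] for s in(-1,1)]+[[-.085+sx*.035,.03+sy*.135,.052] for sx in(-1,1) for sy in(-1,1)]
      for u in proj(c,J(p,W)): print(u.round(1)); 
      cv2.imwrite("pics/w3.png",i)
    else: cv2.imwrite("pics/s3.png",cv2.resize(i[190:320,260:420],None,fx=4.5,fy=4.5,interpolation=cv2.INTER_CUBIC))
E
```

```text
time_s: 9.0
position: [0.4508, 0.1041, 0.2933]
tcp_rot: [[0.01, -1.0, -0.002], [-1.0, -0.01, -0.0], [0.0, 0.002, -1.0]]
force: [1.4, 0.3, 0.7]
opening: 0.996
[339.9  81.5]
[236.2  81.8]
[427.9 119.5]
[149.1 120.2]
[433.3  41.1]
[140.6  42.4]
```

View pics/w3.png

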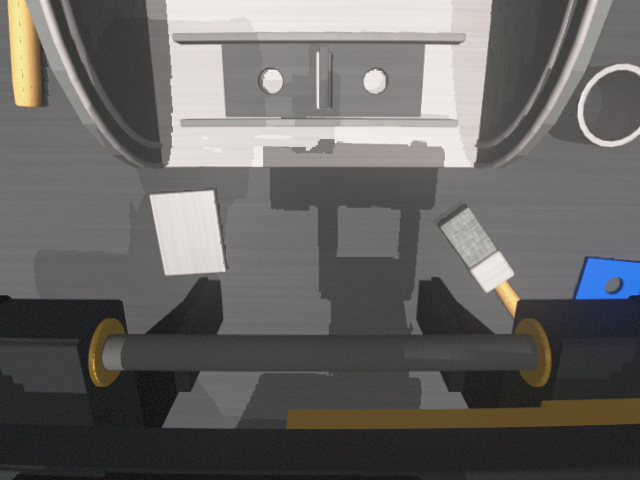

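View pics/s3.png

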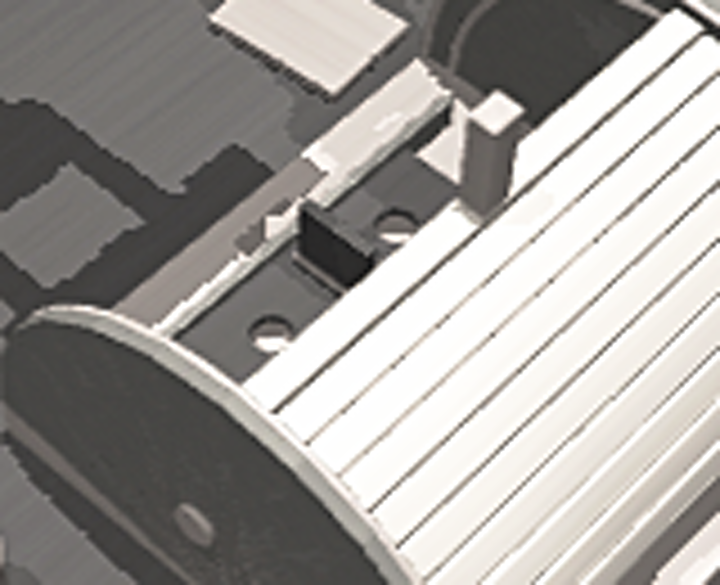

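Run:
```python
from h import *
p=np.load("jig.npy");c=pickle.load(open("wrist3.pkl","rb"))
a=p[2]
def inv(X): d=X-[p[0],p[1],0]; return np.array([np.cos(a)*d[0]+np.sin(a)*d[1],-np.sin(a)*d[0]+np.cos(a)*d[1],d[2]])
i=c["pixels"][:,:,::-1]
cv2.imwrite("pics/w3c.png",cv2.resize(i[25:135,160:480],None,fx=2.5,fy=2.5,interpolation=cv2.INTER_CUBIC))
for u,z in(((271,81),.048),((375,81),.048),((181,123),.052),((457,123),.052),((222,82),.048),((424,82),.048)): print(u,inv(ray(c,u,z)).round(4))
```

```text
(271, 81) [-0.0848  0.0457  0.048 ]
(375, 81) [-0.0848 -0.053   0.048 ]
(181, 123) [-0.1229  0.134   0.052 ]
(457, 123) [-0.1231 -0.1336  0.052 ]
(222, 82) [-0.0854  0.0924  0.048 ]
(424, 82) [-0.0855 -0.0998  0.048 ]
```

View pics/w3c.png

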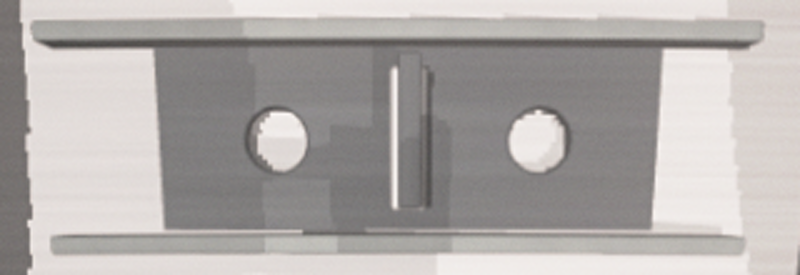

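Run:
```python
from h import *
from rig import read_state
s=read_state();c=pickle.load(open("wrist3.pkl","rb"))
C=-np.array(c["R"]).T@c["t"];print("cam in world rel tcp",C-s["position"], s["opening"])
p=np.load("jig.npy"); print("bracket",J(p,[[-.085,-.0037,.042]]),"seat",J(p,[[-.085,.03,.03]]),"tab",J(p,[tab(1.48,.225)]))
```

```text
cam in world rel tcp [0.0778995  0.00129302 0.16078177] 0.9990665540710436
bracket [[0.55433341 0.10231836 0.042     ]] seat [[0.55398417 0.13601655 0.03      ]] tab [[0.64541024 0.10696244 0.25491675]]
```

The bracket origin is at jig y≈-3.7 mm, so it needs about +34 mm. The wrist camera sits 78 mm towards +x, where it would hit the raised tab, so I'll flip the tool 180°. I'll also part-close the jaws to straddle the rib.

```bash
python3 -m crank '[[[0,0,0],[0,0,-0.143]],[[0,0,0],[0,0,-0.143]],[[0,0,0],[0,0,-0.143]],[[0,0,0],[0,0,-0.143]],[[0,0,0],[0,0,-0.143]],[[0,0,0],[0,0,-0.143]],[[0,0,0],[0,0,-0.143]],[[0,0,0],[0,0,-0.143]],[[0,0,0],[0,0,-0.143]],[[0,0,0],[0,0,-0.143]],[[0,0,0],[0,0,-0.143]]]' 0.3
python3 -m crank '[[[0,0,0],[0,0,-0.143]],[[0,0,0],[0,0,-0.143]],[[0,0,0],[0,0,-0.143]],[[0,0,0],[0,0,-0.143]],[[0,0,0],[0,0,-0.143]],[[0,0,0],[0,0,-0.143]],[[0,0,0],[0,0,-0.143]],[[0,0,0],[0,0,-0.143]],[[0,0,0],[0,0,-0.143]],[[0,0,0],[0,0,-0.143]],[[0,0,0],[0,0,-0.143]],[[0,0,0],[0,0,0]]]' 0.3
```

```text
time_s: 10.2
position: [0.4542, 0.1038, 0.2938]
tcp_rot: [[1.0, 0.018, 0.0], [0.018, -1.0, -0.0], [0.0, 0.0, -1.0]]
force: [-0.1, 0.2, -0.8]
opening: 0.349
time_s: 11.4
position: [0.454, 0.1039, 0.2938]
tcp_rot: [[-0.014, 1.0, 0.0], [1.0, 0.014, -0.0], [-0.0, 0.0, -1.0]]
force: [0.5, -0.4, 0.5]
opening: 0.349
```

```bash
python3 -m crank '[[[0,4,0],[0,0,0]],[[-0.3,4,0],[0,0,0]],[[0,2,3],[0,0,0]],[[0,0,4.5],[0,0,0]],[[0,0,4.5],[0,0,0]],[[0,0,3],[0,0,0]],[[0,0,0],[0,0,0]],[[0,0,0],[0,0,0]]]'
python3 - <<'E'
from rig import capture
from h import *
c=capture("side");i=c["pixels"][:,:,::-1]
cv2.imwrite("pics/s4.png",cv2.resize(i[150:330,250:430],None,fx=3.3,fy=3.3,interpolation=cv2.INTER_CUBIC))
E
```

```text
time_s: 12.2
position: [0.5532, 0.1024, 0.1439]
tcp_rot: [[-0.012, 1.0, -0.0], [1.0, 0.012, 0.0], [0.0, -0.0, -1.0]]
force: [0.2, -0.2, 0.7]
opening: 0.348
```

View pics/s4.png

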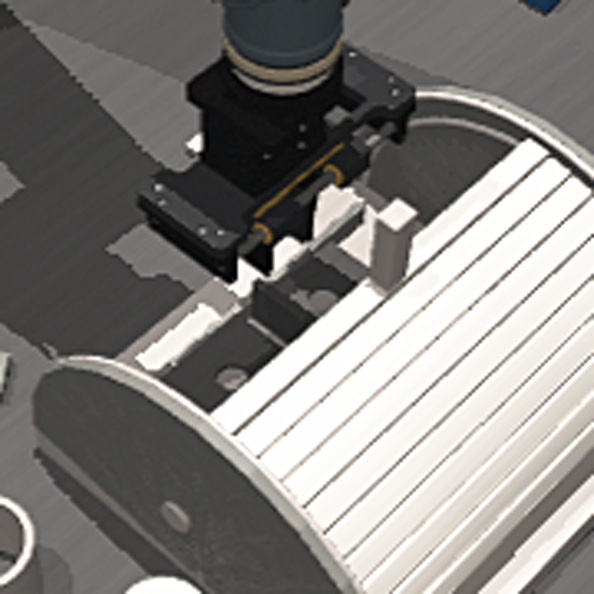

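The jaws sit centred above the rib, with finger tips about (255,270) and (285,255), and they clear the tab. Descending.

```bash
python3 -m crank '[[[0,0,3],[0,0,0]],[[0,0,2.5],[0,0,0]],[[0,0,1.6],[0,0,0]],[[0,0,1.3],[0,0,0]],[[0,0,0],[0,0,0]],[[0,0,0],[0,0,0]]]'
python3 - <<'E'
from rig import capture
from h import *
c=capture("side");i=c["pixels"][:,:,::-1]
cv2.imwrite("pics/s5.png",cv2.resize(i[190:310,270:410],None,fx=5,fy=5,interpolation=cv2.INTER_CUBIC))
E
```

```text
time_s: 12.85
position: [0.5535, 0.1025, 0.0614]
tcp_rot: [[-0.014, 1.0, 0.003], [1.0, 0.014, -0.0], [-0.0, 0.003, -1.0]]
force: [-0.6, -0.5, 0.1]
opening: 0.347
```

View pics/s5.png

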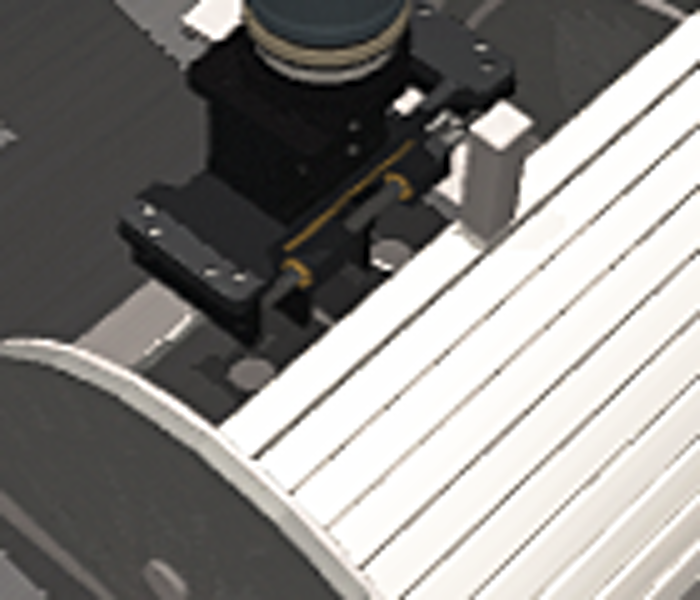

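```bash
python3 -m crank '[[[0.4,0,0],[0,0,0]],[[0.4,0,0],[0,0,0]],[[0.4,0,0],[0,0,0]],[[0.4,0,0],[0,0,0]],[[0.4,0,0],[0,0,0]],[[0.4,0,0],[0,0,0]],[[0,0,0],[0,0,0]]]'
python3 -m crank '[[[0.3,0,0],[0,0,0]],[[0.3,0,0],[0,0,0]],[[0.3,0,0],[0,0,0]],[[0.3,0,0],[0,0,0]],[[0,0,0],[0,0,0]]]'
python3 - <<'E'
from rig import capture
from h import *
c=capture("side");i=c["pixels"][:,:,::-1]
cv2.imwrite("pics/s6.png",cv2.resize(i[190:310,270:410],None,fx=5,fy=5,interpolation=cv2.INTER_CUBIC))
E
```

```text
time_s: 13.6
position: [0.5526, 0.1265, 0.0607]
tcp_rot: [[-0.015, 1.0, 0.002], [1.0, 0.015, -0.001], [-0.001, 0.002, -1.0]]
force: [-1.1, -3.3, 1.7]
opening: 0.352
time_s: 14.1
position: [0.552, 0.1384, 0.0604]
tcp_rot: [[-0.014, 1.0, 0.001], [1.0, 0.014, -0.0], [-0.0, 0.001, -1.0]]
force: [0.6, -3.0, 2.5]
opening: 0.356
```

View pics/s6.png

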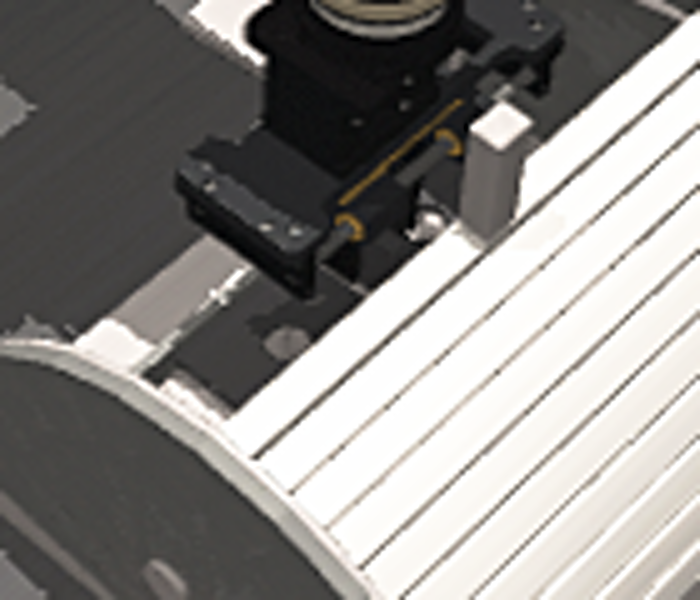

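```bash
python3 -m crank '[[[0.2,0,0],[0,0,0]],[[0.2,0,0],[0,0,0]],[[0,0,0],[0,0,0]]]'
python3 -m crank '[[[0.2,0,0],[0,0,0]],[[0.1,0,0],[0,0,0]],[[0,0,0],[0,0,0]]]'
```

```text
time_s: 14.45
position: [0.5511, 0.1434, 0.0598]
tcp_rot: [[-0.014, 1.0, -0.001], [1.0, 0.014, 0.001], [0.001, -0.001, -1.0]]
force: [-0.8, -1.1, -0.8]
opening: 0.349
time_s: 14.75
position: [0.5515, 0.1458, 0.0601]
tcp_rot: [[-0.015, 1.0, -0.0], [1.0, 0.015, 0.0], [0.0, -0.0, -1.0]]
force: [-0.1, 0.1, 0.0]
opening: 0.348
```

Run:
```python
from rig import capture
from h import *
c=capture("side");i=c["pixels"][:,:,::-1]
cv2.imwrite("pics/s7.png",cv2.resize(i[190:310,270:410],None,fx=5,fy=5,interpolation=cv2.INTER_CUBIC))
```

```text
(no output)
```

View pics/s7.png

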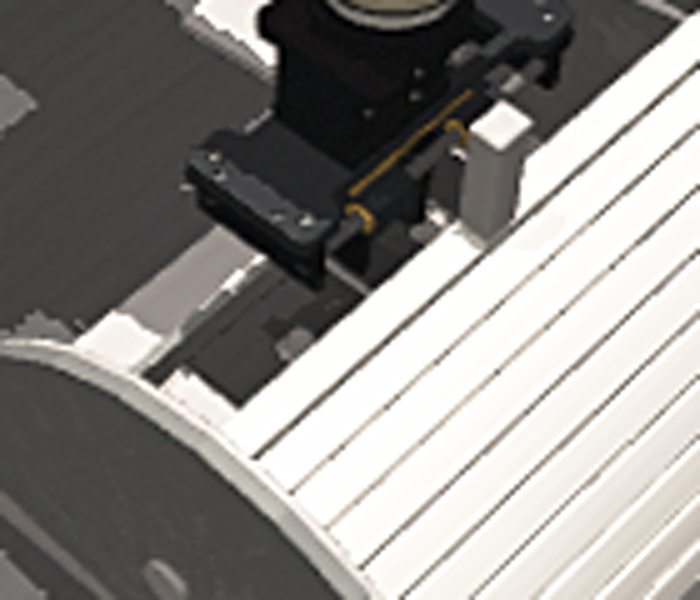

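The force went to zero and the near hole now shows its pin, so the bracket seems to have dropped. I'll re-centre, lift off and check.

```bash
python3 -m crank '[[[-0.5,0,0],[0,0,0]],[[-0.4,0,0],[0,0,0]],[[0,0,-2],[0,0,0]],[[0,0,-4],[0,0,0]],[[0,0,-4.5],[0,0,0]],[[0,0,-4.5],[0,0,0]],[[0,0,-4.5],[0,0,0]],[[0,-4.5,-4],[0,0,0]],[[0,-4.5,0],[0,0,0]],[[0,-4.5,0],[0,0,0]],[[0,0,0],[0,0,0]]]'
python3 -m crank '[[[0,0,0],[0,0,0.143]],[[0,0,0],[0,0,0.143]],[[0,0,0],[0,0,0.143]],[[0,0,0],[0,0,0.143]],[[0,0,0],[0,0,0.143]],[[0,0,0],[0,0,0.143]],[[0,0,0],[0,0,0.143]],[[0,0,0],[0,0,0.143]],[[0,0,0],[0,0,0.143]],[[0,0,0],[0,0,0.143]],[[0,0,0],[0,0,0.143]]]'
python3 -m crank '[[[0,0,0],[0,0,0.143]],[[0,0,0],[0,0,0.143]],[[0,0,0],[0,0,0.143]],[[0,0,0],[0,0,0.143]],[[0,0,0],[0,0,0.143]],[[0,0,0],[0,0,0.143]],[[0,0,0],[0,0,0.143]],[[0,0,0],[0,0,0.143]],[[0,0,0],[0,0,0.143]],[[0,0,0],[0,0,0.143]],[[0,0,0],[0,0,0.143]],[[0,0,0],[0,0,0]]]'
python3 - <<'E'
from rig import capture
from h import *
c=capture("wrist");pickle.dump(c,open("w8.pkl","wb"));i=c["pixels"][:,:,::-1]
cv2.imwrite("pics/w8.png",i)
c=capture("side");pickle.dump(c,open("s8.pkl","wb"));i=c["pixels"][:,:,::-1]
cv2.imwrite("pics/s8.png",cv2.resize(i[190:310,260:420],None,fx=5,fy=5,interpolation=cv2.INTER_CUBIC))
E
```

```text
time_s: 15.9
position: [0.4159, 0.1344, 0.2873]
tcp_rot: [[-0.015, 1.0, -0.009], [1.0, 0.015, -0.0], [-0.0, -0.009, -1.0]]
force: [0.2, -0.3, 0.1]
opening: 0.353
time_s: 17.0
position: [0.425, 0.1343, 0.2883]
tcp_rot: [[1.0, 0.005, 0.0], [0.005, -1.0, -0.0], [0.0, 0.0, -1.0]]
force: [0.0, 0.0, 0.1]
opening: 0.355
time_s: 18.2
position: [0.425, 0.1343, 0.2884]
tcp_rot: [[0.009, -1.0, 0.0], [-1.0, -0.009, -0.0], [0.0, -0.0, -1.0]]
force: [-0.5, 0.2, 0.2]
opening: 0.351
```

View pics/w8.png

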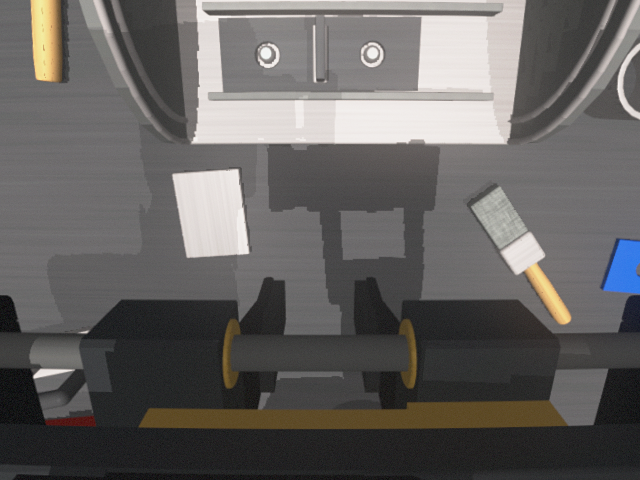

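View pics/s8.png

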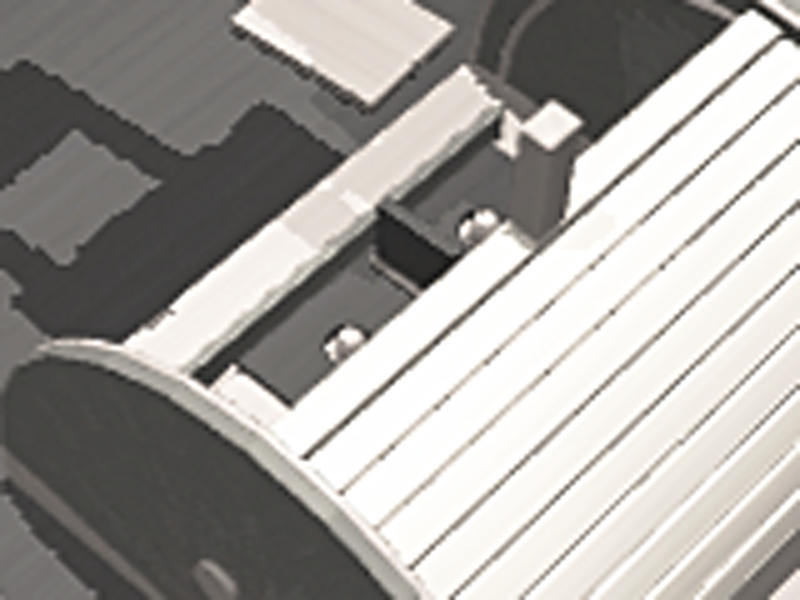

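Run:
```python
from h import *
p=np.load("jig.npy");c=pickle.load(open("w8.pkl","rb"))
i=c["pixels"][:,:,::-1];cv2.imwrite("pics/w8c.png",cv2.resize(i[0:105,200:510],None,fx=2.5,fy=2.5,interpolation=cv2.INTER_CUBIC))
for z in(.036,.048):
  W=[[-.085+sx*.033,.03+sy*.095,z] for sx in(-1,1) for sy in(-1,1)]
  print(z,proj(c,J(p,W)).round(1).tolist())
```

```text
0.036 [[417.1, 90.4], [222.0, 90.7], [421.5, 16.3], [217.5, 16.6]]
0.048 [[420.1, 89.9], [219.0, 90.2], [424.7, 13.5], [214.3, 13.8]]
```

View pics/w8c.png

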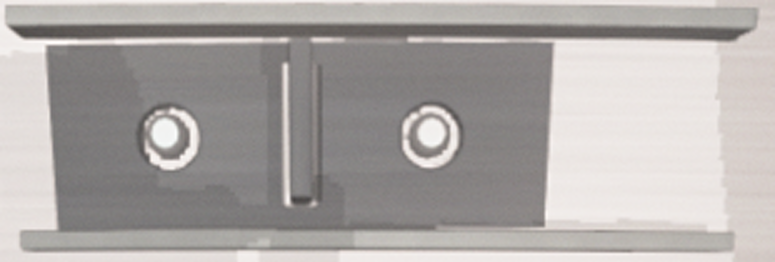

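Plate corners in the crop fit the seated height: back edge 203 px wide, against 204 predicted when seated and 210 when perched. Both pins stand inside their holes. Handing in.

Run:
```python
from rig import bot,capture
import cv2
cv2.imwrite("pics/fin.png",capture("side")["pixels"][:,:,::-1])
print(bot.hand_in())
```

```text
the job is handed in; nothing more can be done
None
```

View pics/fin.png

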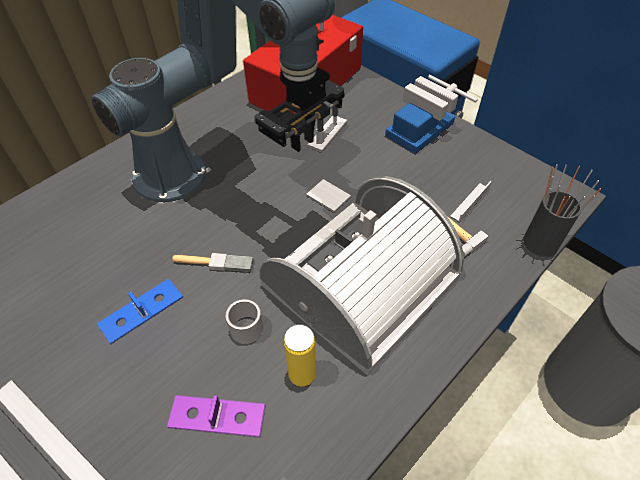

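The job is done and handed in after about 18 s. I rolled the guard up by its tab to about 1.43 rad and let go, and it stayed open. I then pushed the bracket by its rib about 34 mm towards the jig's +y until it dropped over the pins.

- **Bracket:** Both pins stand inside their holes, and the plate's outline matches the seated height within about 1.5 px. The pushing force fell from about 3 N to zero when it dropped.
- **Guard and bench:** In the last picture the guard is open with its tab upright, the arm is clear, and the other things look unmoved by eye.
- **One disagreement:** The rails turned out to be centred on jig y = 0, not on the seat as I had first assumed. The seat position given was still right. No check failed.

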